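Put the square away and close the sloping tool case

ROBOT

A 6-joint arm with a two-finger parallel gripper is mounted at the origin on the work surface. World frame = base frame: x ahead of the robot, y to its left, z up, the work surface at z = 0. Lengths are in mm, angles in rad, forces in N, time in s.
With the tool pointing down it reaches from about 275 to 1000 mm from the base axis. Payload 8.4 kg.
Tool frame: the origin (TCP) lies midway between the tips of the shut fingers; the grasp point (between the pads) lies 19 mm behind it; z points along the fingers, y is the line along which they close (so a half turn about z gives the same grasp; the last joint's range is limited). The gripper opens to 85 mm and grips with 20 to 120 N. Pads are 22 mm wide; open, the fingers measure 114 mm over their backs; the gripper's body (76 mm by 85 mm) begins 54 mm behind the grasp point. The pads swing forward as they close: fully open they stand 13 mm farther back than shut.
Start: joints at [-1.184, 0.353, 1.633, -0, 1.155, -0.002], TCP at [236.923, -578.356, 231.281] pointing down, gripper open.
Joint ranges: [-2.63, 2.63], [-0.92, 2.1], [0.06, 2.66], [-1.3, 4.44], [0, 2.69], [-3.02, 3.02]. Speed limits (rad/s): [2.22, 2.22, 2.79, 3.14, 3.14, 3.14].

INTERFACE

Orientations are given as a unit quaternion [w, x, y, z].
In Python, from plant import bot gives the robot as it stands.
- The arm moves only by the tool shift_gripper, called after ">>>" as a command line: name --argument value ..., lists and objects as JSON in quotes. Schema: {"type":"object","properties":{"plan":{"type":"array","items":{"type":"object","properties":{"finger_gap":{"type":"number"},"xyz":{"type":"array","items":{"type":"number"},"minItems":3,"maxItems":3},"spin":{"type":"number"}},"additionalProperties":false,"required":["finger_gap"]},"minItems":1,"maxItems":12},"force":{"type":"number"},"only":{"type":"string"},"quiet":{"type":"boolean"},"lines":{"type":"string"}},"required":["plan"],"additionalProperties":false}. plan is a list of rows, 1 to 12 of them, each an object with the fields finger_gap (the finger opening in mm), xyz (a list: dx, dy, dz in mm), spin (a turn about the tool's z in rad); a field left out counts as zero (the opening has to be given); each row is the pose to reach, as a shift and turn from the pose commanded when the call began, along the tool's axes at that moment; what a row does not reach only later rows make up. A row lasts 1/8 s, in which the tool goes at most 62.5 mm and 0.188 rad, less where a joint would pass 70% of its speed; a pose out of reach is approached as far as the arm can. The fingers move at their own pace and stop on an object; force is the grip in N (left out, the last holds). Time passes only in rows, so rows that do not move let the fingers close. The tool returns the time, the measured TCP pose, the force, the opening and the grip force at its end. only (a regular expression) keeps the lines of the reply that match it, lines (a string "A,B") keeps lines A to B, and quiet returns only ok. Input that does not fit is refused with a message, and nothing moves.
- bot.observe(): the state, without advancing time (a new reading comes with each control period).
- bot.get_image(name): name is "side" or "top"; returns a dict with "image" (400x640x3 uint8, red, green, blue), "depth" (400x640 float32, mm along the optical axis (not along the pixel's ray), 0 where there is no reading), "fx", "fy", "cx", "cy" (pixels), "k1" (the pictures are not rectified: a ray, as slopes to the right and down, at radius r is drawn at 1 + k1 r^2 times it, then the intrinsics apply), "R" (3x3) and "t" (3): a world point X has camera coordinates R X + t. Camera axes: x right, y down, z forward; pixel columns grow to the right and rows downward; lengths in mm; the calibration is good to about 2 mm. A picture is of the moment at which its call begins.
- bot.close_job(): hands the job in; it is judged then, once.
The state is a dict: "time": time; "joint_positions": joint angles; "dq": joint speeds; "joint_efforts": joint torques, N m; "position": TCP position; "orientation": TCP orientation; "ft_force": force on the tool from outside, world axes, zero at the start; "ft_torque": the same for the moment, N m; "width": finger opening in mm; "gripper_force": force on a finger pad.
Only numpy, scipy, OpenCV 4.12 (cv2) and the standard library are available. Lean on these libraries where they do the work, as an engineer would, in place of code of your own. Each camera call takes 0.05 s, during which the arm holds its last target. There are 200 camera calls.

TASK

Lay the small steel square in the open tool case, then close the case with its lid: set the lid's tongue into the groove at the low edge with the lid held at an angle, lower the lid flat until it lies fully home with its sides flush with the case, and turn the wooden button so that it reaches over the lid. Put the square down and lower the lid without letting either drop, and leave the other tools on the bench where they are.

Things in the scene. Friction and masses are not known exactly. Their poses are not given: they have to be found in the camera images.
- case: Open pine tool case with sloping top, screwed to the bench, 200 (x) by 190 (y) mm, 54 mm tall at the low end (-x), 136 at the high end. Origin: centre of underside; x level towards the high end, z up. Floor 6 mm thick, side walls 14, end walls 12. Opening from above: x -56 to 64, y -81 to 81 mm. Two files lie fixed on the floor along the +y wall (y over 55 mm, under 16 high).
- frame: The case's sloping top frame, fixed; the lid lies in it. x points up the slope (0.40 rad above level), y is the case's y, z the upward normal. Origin: point groove_end. z = 0 is the plane the lid lies on. Closed lid's origin: x 82.5 to 85.5 mm, y 0, z 0. Top rail at the high edge: x 168 to 198, its top at z 12 mm, flush with the lid. No walls beside the lid: its sides end flush with the case's.
- groove_end (a point): Middle of the groove's inner end, on the groove's floor, in the frame at 0, 0, 0 (case: x -81.6, z 48 mm). The groove runs along the whole low edge and opens up the slope (frame +x): 12 mm deep (frame x 0 to 12), 8.5 mm high, below a lip 6 mm thick (z 8.5 to 14.5, x -20 to 12). Its floor runs on to x 28, then side rails 14 mm wide carry the lid.
- lid: Loose pine lid, 165 mm (its x, tongue included) by 188 mm (y) by 12 mm, about 0.22 kg, lying top up on the bench at first. Origin: centre of its underside. A tongue 13.5 mm long and 5 mm thick, flush with the underside, runs along its whole -x edge (tip at x = -82.5). Central solid bar handle on top: 90 mm along y, 18 mm along x, z 12 to 40 mm.
- lid_tongue (a point): Middle of the lower edge of the tongue's tip, on the lid at x = -82.5 mm, z = 0.
- square: Loose small steel square lying flat. Stock: dark steel bar 70 mm (its x) by 18 mm (y) by 16 mm high. Blade: 16 mm wide, 2.5 mm thick, sticks out 60 mm along +y from the stock's +x end (x 19 to 35 mm, y 9 to 69 mm), at half height. About 0.17 kg. Origin: centre of the stock's underside.
- button (a joint): Angle of the wooden turn button on the case's top rail, rad, about the frame's z: bar 60 mm long, 14 wide, 11 thick, on a screw through its centre, 1.5 mm clear of rail and closed lid. Turns with slight friction both ways to stops at +-1.75, stays where left. 0: along the rail (frame y), clear of the lid. +-1.57: across the joint, one end over the lid.
- button_top (a point): Centre of the turn button's top face, on its axis: at x = 182 mm, z = 24.5 mm in the frame.
- beaker: Bystander: clear plastic cup, 68 mm across, 80 mm tall; origin at the centre of its underside.
- bur_stand: Bystander: round cream three-tier stand full of burs, 116 mm across, about 95 mm tall; origin at the centre of its underside.
- pliers: Bystander: small pliers with green handles lying flat, 130 mm long, 10 mm high; origin at the pivot, jaws to +x.

How it is judged (in metres and radians):
On the way, in this order (a step that is already met when the one before it is completed fails the run):
1. the square lies on the floor of the case, let go (x of square in the frame of case between -0.088 and 0.088 m and y of square in the frame of case between -0.081 and 0.081 m and z of square in the frame of case below 0.022 m and contact force between the fingers and square below 0.1 N and linear speed of square below 0.03 m/s), for 0.2 s.
2. the lid's tongue is in the groove while the lid is still angled up from the slope (more than 5 degrees) (x of lid_tongue in the frame of frame between -0.004 and 0.01 m and z of lid_tongue in the frame of frame between -0.004 and 0.006 m and angle between the z axis of lid and the z axis of frame, either way round above 0.087 rad), for 0.1 s.
3. the lid lies flat and fully home, the button not yet turned over it (x of lid_tongue in the frame of frame between -0.003 and 0.007 m and z of lid in the frame of frame between -0.0025 and 0.0025 m and angle between the z axis of lid and the z axis of frame, either way round below 0.025 rad and value of joint button between -0.6 and 0.6 rad), for 0.2 s.
4. the button reaches over the lid ((value of joint button above 1.1 rad or value of joint button below -1.1 rad)), for 0.2 s.
At the end, for the whole second after the job is handed in: Square on the case floor; lid flat in the frame (2.5 mm, 1.4 degrees), tongue tip within 7 mm of the groove's inner end, side edges within 8 mm of flush; button at least 1.1 rad round, over the lid; all at rest (x of square in the frame of case between -0.088 and 0.088 m and y of square in the frame of case between -0.081 and 0.081 m and z of square in the frame of case between -0.002 and 0.022 m and x of lid_tongue in the frame of frame between -0.003 and 0.007 m and y of lid in the frame of frame between -0.008 and 0.008 m and z of lid in the frame of frame between -0.0025 and 0.0025 m and angle between the z axis of lid and the z axis of frame, either way round below 0.025 rad and angle between the x axis of lid and the x axis of frame, either way round below 0.05 rad and linear speed of each of lid, square below 0.02 m/s and (value of joint button above 1.1 rad or value of joint button below -1.1 rad)); the robot touches nothing.
It fails at once if the square is dropped (falls free faster than 0.7 m/s) (contact force between the fingers and square below 0.05 N and linear speed of square above 0.7 m/s).
It fails at once if the lid is dropped (falls or swings free faster than 0.7 m/s or 5 rad/s) (contact force between the fingers and lid below 0.05 N and (linear speed of lid above 0.7 m/s or angular speed of lid above 5 rad/s)).
It fails at once if a bystander tool is moved more than 30 mm or tipped (distance of any of beaker, bur_stand, pliers from where it was at the start of the episode above 0.03 m or angle between any of beaker, bur_stand's own z axis and vertical above 0.5 rad).
It also fails if it takes over 69 s, if anything falls off the work surface, if the arm or the gripper's body presses on something with over 40 N, if the wrist force passes 120 N, or if a joint passes its speed limit or range.

## Working session

There is one attempt and no reset: what is moved stays moved. The work goes in short steps, Python scripts to look and compute and a tool call to move; the robot and the scene stay as the last step left them, time stands still between calls to the robot, and variables do not carry over. Pictures are saved under pics/ and viewed, at most 10 in all, crops included, and the job is handed in when it is done.

```bash
ls; mkdir -p pics; python3 - <<'E'
from plant import bot
import cv2,numpy as np
s=bot.observe(); print(s)
for n in("side","top"):
    d=bot.get_image(n); cv2.imwrite(f"pics/{n}0.png",d["image"][:,:,::-1]); np.savez(f"{n}0.npz",**d)
    print(n,d["fx"],d["cx"],d["cy"],d["k1"],d["R"],d["t"],-d["R"].T@d["t"])
E
```

```text
pics
plant.py
{'time': 0.0, 'joint_positions': array([-1.18438335e+00,  3.53628844e-01,  1.63417720e+00,  7.49167809e-06,
        1.15519961e+00, -2.36438311e-03]), 'dq': array([ 0.00108585, -0.0007464 ,  0.00112518,  0.0009033 ,  0.0011493 ,
        0.0004127 ]), 'joint_efforts': array([ 2.10607104e-03, -6.05226374e+01, -3.42069268e+01,  1.55450116e-04,
        9.05500841e-03,  1.50751953e-05]), 'position': array([ 236.74496341, -577.88531624,  230.55531569]), 'orientation': array([-6.94167308e-04,  9.81165987e-01,  1.93165232e-01, -1.31469835e-04]), 'ft_force': array([ 0.00335943, -1.10190102,  0.23371594]), 'ft_torque': array([-0.01795267, -0.01313919, -0.01224816]), 'gripper_force': 0.0, 'width': 85.08363911343004}
side 377.57472499608406 313.5726281480647 192.16311934115524 -0.07566838920409197 [[ 0.97758284 -0.21035304 -0.00913155]
 [-0.13688176 -0.60198605 -0.78668684]
 [ 0.1599849   0.7703015  -0.61728473]] [-586.50370397  161.00412019  943.7048863 ] [ 444.41595373 -753.38788733  703.83874944]
top 373.5024551849349 320.5463766983284 200.61130274817648 0.024805716036241904 [[-0.00908492 -0.99939421  0.03359578]
 [-0.98972176  0.00419174 -0.14294501]
 [ 0.14271759 -0.03454911 -0.98916027]] [ -23.61890766  610.50923513 1013.36867787] [ 459.39415682    8.84729652 1090.44678471]
```

View pics/top0.png

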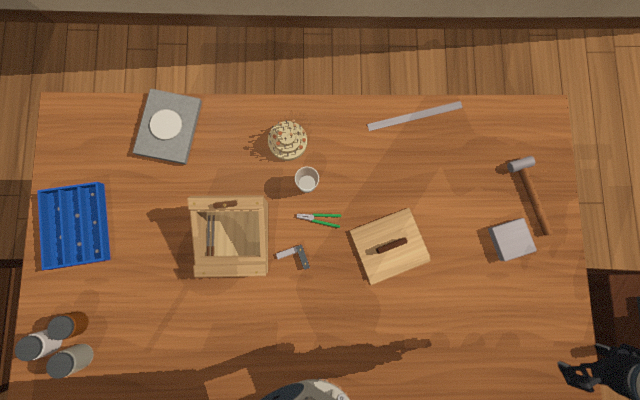

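View pics/side0.png

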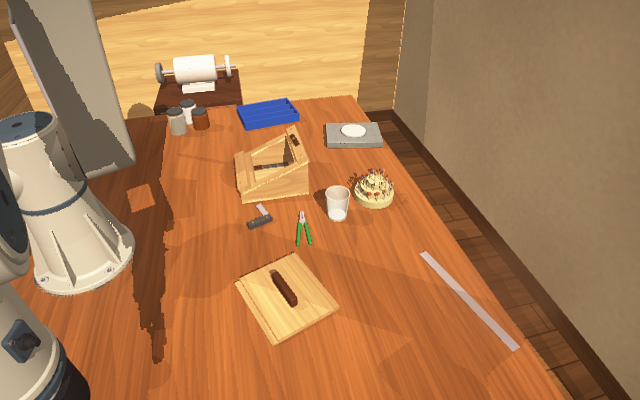

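The top view shows the case at about (230,237) with its high end up in the image. The lid is at (390,246), the square's stock at (302,257) with its blade to the left, the pliers at (318,219), the beaker at (307,180) and the stand at (288,140). The side view agrees, and it shows the lid's tongue edge at lower right. Next I'll measure with depth.

```bash
cat > h.py <<'E'
import numpy as np, cv2
from plant import bot
def rays(d):
    v,u=np.mgrid[0:400,0:640]; K=np.array([[d["fx"],0,d["cx"]],[0,d["fy"],d["cy"]],[0,0,1.]])
    p=cv2.undistortPoints(np.stack([u,v],-1).reshape(-1,1,2).astype(float),K,np.array([float(d["k1"]),0,0,0])).reshape(400,640,2)
    return p
def cloud(d):
    p=rays(d); z=d["depth"].astype(float)
    return (np.dstack([p*z[...,None],z])-d["t"])@d["R"]   # R^T(X-t)
def project(d,X):
    c=np.asarray(X)@d["R"].T+d["t"]; s=c[...,:2]/c[...,2:]; s=s*(1+d["k1"]*(s**2).sum(-1,keepdims=True))
    return s*[d["fx"],d["fy"]]+[d["cx"],d["cy"]]
def rect(P): 
    r=cv2.minAreaRect(P[:,:2].astype(np.float32)); return [np.round(x,1) for x in r]
E
python3 - <<'E'
from h import *
for n in("top","side"):
    d=dict(np.load(n+"0.npz")); W=cloud(d); z=W[...,2]; im=d["image"].astype(int)
    np.set_printoptions(precision=1,suppress=True)
    u=dict(top=[(390,265),(375,265),(240,290),(330,280)],side=[(260,310),(320,300),(300,300)])[n]
    print(n,[W[b,a] for a,b in u])
    C=W[(z>3)&(z<200)].reshape(-1,3)
    if n=="top":
        lidc=W[246,390]; print(lidc)
        c0=W[237,200]; print("case wall",c0)
    def sel(zl,zh,cx,cy,r): return (z>zl)&(z<zh)&(np.hypot(W[...,0]-cx,W[...,1]-cy)<r)
    if n=="top": L=lidc.copy(); CC=W[237,230].copy(); SQ=W[257,303].copy(); print("sq",SQ,CC)
    for nm,a in dict(lid=(8,16,L[0],L[1],140),tongue=(2.5,8,L[0],L[1],140),handle=(32,45,L[0],L[1],80),stock=(11,20,SQ[0],SQ[1],60),case=(40,145,CC[0],CC[1],160),lowcase=(20,60,CC[0],CC[1],160),rail=(118,160,CC[0],CC[1],160)).items():
        m=sel(*a); P=W[m]; print(nm,len(P),P.mean(0) if len(P) else '', rect(P) if len(P)>5 else '')
E
```

```text
top [array([ 428. , -226.2,   11. ]), array([ 428.5, -181.9,   17.4]), array([362.5, 200.7,   0.6]), array([387.3, -54. ,   4.5])]
[ 481.3 -221.8   40.2]
case wall [509.6 300.7  61.3]
sq [452.8  22.6  16.9] [511.5 231.5   6.5]
lid 3075 [ 489.2 -224.4   12.2] [array([ 469.9, -233.6]), array([195.9, 188.5]), np.float64(20.6)]
tongue 775 [ 456.6 -229.8    4.3] [array([ 481.8, -221.1]), array([275.1, 271.4]), np.float64(23.1)]
handle 203 [ 484.3 -226.6   39.7] [array([ 484.4, -227.4]), array([18. , 88.5]), np.float64(20.8)]
stock 168 [455.9  27.2  15.9] [array([447.6,  43.5]), array([69.7, 58.4]), np.float64(19.6)]
case 3442 [509.7 220.   86.4] [array([511.3, 219.6]), array([211.4, 190.3]), np.float64(0.2)]
lowcase 1223 [453.4 223.   52.1] [array([507.8, 219.2]), array([204.3, 189.6]), np.float64(0.2)]
rail 981 [595.4 218.4 131.5] [array([597.8, 219.9]), array([189.5,  35.6]), np.float64(89.7)]
side [array([ 425.8, -262.3,    9.5]), array([ 557.7, -263.9,    8.4]), array([ 514.4, -256.8,   11.7])]
lid 4281 [ 491.2 -235.8   11. ] [array([ 490.8, -226.4]), array([152.2, 191.8]), np.float64(20.6)]
tongue 583 [ 440.3 -270.4    4.5] [array([ 482. , -236.1]), array([237.9, 244.2]), np.float64(66.2)]
handle 296 [ 483.4 -232.6   38.1] [array([ 483.6, -229.7]), array([18.5, 90.5]), np.float64(20.4)]
stock 124 [452.3  21.7  13.5] [array([452.5,  22.8]), array([70.2, 20.3]), np.float64(19.0)]
case 2592 [519.5 197.   76. ] [array([509.4, 217.6]), array([212.2, 196.1]), np.float64(0.1)]
lowcase 1686 [489.2 195.4  44.2] [array([506.8, 216.8]), array([206.7, 195.6]), np.float64(0.2)]
rail 394 [593.  203.1 129. ] [array([595.3, 218.4]), array([ 34.2, 193.8]), np.float64(0.3)]
```

```bash
python3 - <<'E'
import cv2
a=cv2.imread("pics/top0.png")[150:300,180:440]; cv2.imwrite("pics/topcrop.png",cv2.resize(a,None,fx=3,fy=3,interpolation=cv2.INTER_CUBIC))
E
```

```text
(no output)
```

View pics/topcrop.png

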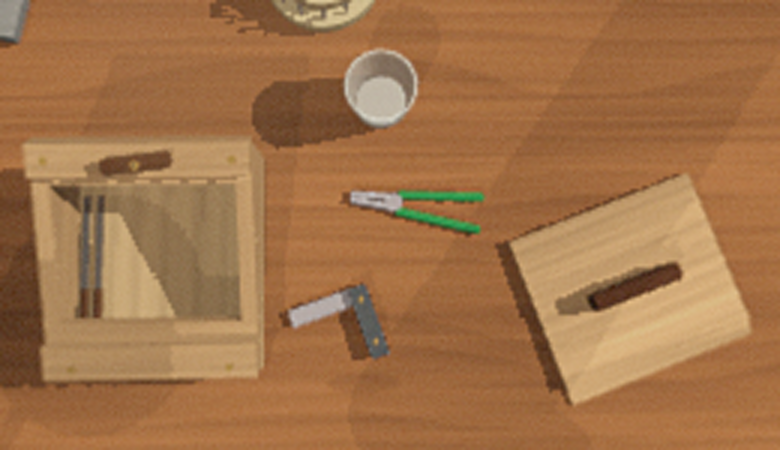

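The crop shows the button near 0 rad at about (225,204) full-image, the blade at the stock's upper end pointing left, and files along the +y wall. Next I'll refine the key points.

```bash
python3 - <<'E'
from h import *
np.set_printoptions(precision=1,suppress=True)
for n in("top","side"):
    d=dict(np.load(n+"0.npz")); W=cloud(d); z=W[...,2]; im=d["image"]; g=cv2.cvtColor(im,cv2.COLOR_RGB2HSV).astype(int)
    print(n)
    # square: dark, low-saturation
    near=np.hypot(W[...,0]-452,W[...,1]-25)<48
    m=near&(g[...,2]<130)&(g[...,1]<110)&(z>13)&(z<20); P=W[m]; print("stock",len(P),P.mean(0),rect(P))
    # button brown
    m=(z>130)&(z<150)&(abs(W[...,0]-590)<35)&(abs(W[...,1]-218)<50)&(g[...,2]<115); P=W[m]; print("button",len(P),P.mean(0),rect(P))
    # case x,y extents
    m=(z>20)&(z<150)&(abs(W[...,1]-219)<80)&(abs(W[...,0]-512)<130); print("X ext",np.percentile(W[m][:,0],[.2,1,99,99.8]))
    m=(z>40)&(z<150)&(abs(W[...,0]-510)<130)&(abs(W[...,1]-219)<110); print("Y ext",np.percentile(W[m][:,1],[.2,1,99,99.8]))
    for x in(410,420,430,450,470,500,530,560,575,590,605,612):
        s=(abs(W[...,0]-x)<3)&(abs(W[...,1]-130.5)<4)&(z>20); s2=(abs(W[...,0]-x)<3)&(abs(W[...,1]-308)<4)&(z>20)
        print(x,np.median(z[s]) if s.any() else None,np.median(z[s2]) if s2.any() else None,end=' | ')
    print()
    a=np.deg2rad(20.6); q=(W[...,:2]-[484,-228.5])@np.array([[np.cos(a),-np.sin(a)],[np.sin(a),np.cos(a)]])
    for x in(-90,-84,-80,-75,-71,-66,-50,50,65,75,80,84,90):
        s=(abs(q[...,0]-x)<2)&(abs(q[...,1])<85); print(x,np.median(z[s]).round(1),end=' | ')
    m=(z>8)&(z<18)&(abs(q[...,1])<120)&(abs(q[...,0])<110); print("lidext x",np.percentile(q[m&(abs(q[...,1])<80)][:,0],[.5,99.5]),"y",np.percentile(q[m][:,1],[.5,99.5]))
E
```

```text
top
stock 144 [454.   24.4  16.3] [array([452.9,  27.3]), array([68.9, 24.2]), np.float64(20.0)]
button 88 [588.  221.1 141.4] [array([588.1, 220.5]), array([12.3, 56.3]), np.float64(6.5)]
X ext [406.3 406.9 615.7 616.2]
Y ext [124.4 124.8 312.8 314. ]
410 56.637973140509494 56.008216739723224 | 420 59.9339512304513 60.763185883788026 | 430 62.82844887750916 62.10143027023886 | 450 55.87102548186513 55.705885471528106 | 470 66.44812630086106 65.1383002469389 | 500 77.7618410935705 77.42649635221295 | 530 89.41723641550514 90.1496320744417 | 560 103.3271595433452 102.01755982000583 | 575 109.47985536918421 108.73894045110342 | 590 129.0511110511417 131.4648345021569 | 605 135.4085273920575 134.4059294854686 | 612 126.40743897546947 123.3731759091747 | 
-90 0.2 | -84 0.5 | -80 4.7 | -75 4.7 | -71 5.4 | -66 12.7 | -50 12.3 | 50 12.5 | 65 12.3 | 75 12.6 | 80 12.3 | 84 1.9 | 90 0.2 | lidext x [-73.8  82.2] y [-92.4  94. ]
side
stock 74 [452.3  21.7  14.3] [array([453.5,  21.9]), array([66.5, 18.2]), np.float64(16.8)]
button 42 [586.9 211.8 138.4] [array([586.9, 216.8]), array([12.3, 57. ]), np.float64(6.4)]
X ext [403.5 404.7 611.2 614.2]
Y ext [120.5 121.3 311.6 314.4]
410 52.49686039567648 53.50459231449855 | 420 56.77409993205315 57.800145678690946 | 430 60.98104984404471 62.48985425409027 | 450 54.30257468521064 None | 470 61.91360458863756 48.103578567128054 | 500 72.51221488330923 75.83763593394136 | 530 85.04385338801427 89.24011900435366 | 560 94.53203859359334 101.3962671551664 | 575 91.36878266422517 109.05229564893156 | 590 93.10506016544223 126.98654459369153 | 605 102.16176707070179 132.52046419424823 | 612 120.84844313461682 119.7677877534892 | 
-90 -1.3 | -84 -1.2 | -80 3.5 | -75 3.8 | -71 3.8 | -66 10.5 | -50 10.8 | 50 11.4 | 65 11.3 | 75 11.3 | 80 11.3 | 84 10.4 | 90 -0.6 | lidext x [-68.2  81.5] y [-94.9  93.1]
```

```bash
cat > go.py <<'E'
import sys, numpy as np
from plant import bot
s=bot.observe(); w,x,y,z=s["orientation"]
tx=np.array([1-2*(y*y+z*z),2*(x*y+w*z)]); tx/=np.linalg.norm(tx); psi=np.arctan2(tx[1],tx[0]); ty=np.array([tx[1],-tx[0]])
T=np.array(list(map(float,sys.argv[1:4]))); D=T-s["position"]
print("psi",psi.round(3),"d",(tx@D[:2]).round(1),(ty@D[:2]).round(1),(-D[2]).round(1),"turn",(psi-float(sys.argv[4])).round(3),"t",s["time"])
E
python3 go.py 455 23.7 100 0.323
```

```text
psi 0.389 d 430.0 -474.0 130.6 turn 0.066 t 0.1
```

>>> shift_gripper --plan '[{"finger_gap":40, "xyz":[100, -110, 20]}, {"finger_gap":40, "xyz":[200, -220, 50], "spin":0.066}, {"finger_gap":40, "xyz":[300, -330, 80], "spin":0.066}, {"finger_gap":40, "xyz":[400, -440, 110], "spin":0.066}, {"finger_gap":40, "xyz":[430, -474, 130], "spin":0.066}, {"finger_gap":40, "xyz":[430, -474, 130], "spin":0.066}, {"finger_gap":40, "xyz":[430, -474, 130], "spin":0.066}, {"finger_gap":40, "xyz":[430, -474, 130], "spin":0.066}, {"finger_gap":40, "xyz":[430, -474, 130], "spin":0.066}, {"finger_gap":40, "xyz":[430, -474, 130], "spin":0.066}, {"finger_gap":40, "xyz":[430, -474, 130], "spin":0.066}, {"finger_gap":40, "xyz":[430, -474, 130], "spin":0.066}]'

```text
time: 1.6
position: [455.2, 24.8, 100.7]
orientation: [-0.0, 0.987, 0.162, -0.0]
ft_force: [0.2, -0.1, 0.5]
width: 40.0
gripper_force: 0.0
```

```bash
python3 go.py 455 23.7 3 0.323
```

```text
psi 0.326 d -0.5 1.0 97.7 turn 0.003 t 1.6
```

>>> shift_gripper --plan '[{"finger_gap":40, "xyz":[0, 1, 50]}, {"finger_gap":40, "xyz":[0, 1, 85]}, {"finger_gap":40, "xyz":[0, 1, 96.5]}, {"finger_gap":40, "xyz":[0, 1, 97]}, {"finger_gap":40, "xyz":[0, 1, 97]}]' --force 40

```text
time: 2.22
position: [456.3, 22.0, 5.4]
orientation: [0.0, 0.987, 0.16, 0.001]
ft_force: [-0.7, 0.6, -0.1]
width: 40.4
gripper_force: 0.0
```

>>> shift_gripper --plan '[{"finger_gap":10}, {"finger_gap":10}, {"finger_gap":10}, {"finger_gap":10}, {"finger_gap":10}]'

```text
time: 2.85
position: [456.2, 22.3, 5.5]
orientation: [0.0, 0.987, 0.161, 0.001]
ft_force: [-1.5, -1.0, 9.3]
width: 16.9
gripper_force: 39.1
```

```bash
python3 go.py 455 23.7 180 0
```

```text
psi 0.323 d -0.7 -1.7 -174.5 turn 0.323 t 2.85
```

>>> shift_gripper --plan '[{"finger_gap":10, "xyz":[0, 0, -15]}, {"finger_gap":10, "xyz":[0, 0, -60]}, {"finger_gap":10, "xyz":[0, 0, -115]}, {"finger_gap":10, "xyz":[0, 0, -155], "spin":0.1}, {"finger_gap":10, "xyz":[0, 0, -155], "spin":0.2}, {"finger_gap":10, "xyz":[0, 0, -155], "spin":0.323}, {"finger_gap":10, "xyz":[0, 0, -155], "spin":0.323}, {"finger_gap":10, "xyz":[0, 0, -155], "spin":0.323}]'

```text
time: 3.85
position: [455.3, 22.3, 159.6]
orientation: [-0.0, 1.0, 0.001, 0.0]
ft_force: [-0.3, 0.1, -2.0]
width: 17.2
gripper_force: 40.0
```

```bash
python3 go.py 508.5 193.5 150 0
```

```text
psi 0.002 d 53.6 -171.1 9.6 turn 0.002 t 3.85
```

>>> shift_gripper --plan '[{"finger_gap":10, "xyz":[18, -57, 0]}, {"finger_gap":10, "xyz":[36, -114, 0]}, {"finger_gap":10, "xyz":[53.6, -171, 0]}, {"finger_gap":10, "xyz":[53.6, -171, 0]}, {"finger_gap":10, "xyz":[53.6, -171, 30]}, {"finger_gap":10, "xyz":[53.6, -171, 65]}, {"finger_gap":10, "xyz":[53.6, -171, 95]}, {"finger_gap":10, "xyz":[53.6, -171, 115]}, {"finger_gap":10, "xyz":[53.6, -171, 125]}, {"finger_gap":10, "xyz":[53.6, -171, 125]}]'

```text
time: 5.1
position: [508.7, 192.8, 34.0]
orientation: [0.0, 1.0, 0.0, -0.001]
ft_force: [0.5, 0.4, -1.2]
width: 16.9
gripper_force: 40.1
```

```bash
python3 - <<'E'
from h import *
d=bot.get_image("top"); cv2.imwrite("pics/t2.png",cv2.resize(d["image"][150:300,150:350,::-1],None,fx=3,fy=3))
E
python3 go.py 508.5 193.5 12.5 0
```

```text
psi 0.0 d -0.7 -0.4 22.1 turn 0.0 t 5.15
```

View pics/t2.png

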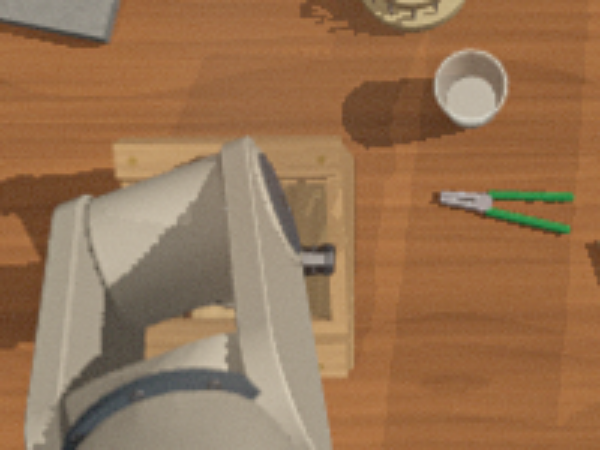

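The arm hides the square in this view, but forces are normal and the bystanders at (470,90) and (500,205) in the crop haven't moved. I'll lower the last 22 mm slowly and let go.

>>> shift_gripper --plan '[{"finger_gap":10, "xyz":[0, 0, 8]}, {"finger_gap":10, "xyz":[0, 0, 15]}, {"finger_gap":10, "xyz":[0, 0, 19]}, {"finger_gap":10, "xyz":[0, 0, 22]}, {"finger_gap":10, "xyz":[0, 0, 23]}, {"finger_gap":10, "xyz":[0, 0, 23]}, {"finger_gap":10, "xyz":[0, 0, 23]}]'

```text
time: 6.02
position: [509.3, 193.8, 11.5]
orientation: [-0.0, 1.0, -0.0, 0.0]
ft_force: [-1.9, 5.3, 1.5]
width: 16.8
gripper_force: 40.3
```

>>> shift_gripper --plan '[{"finger_gap":22}, {"finger_gap":32}, {"finger_gap":36}, {"finger_gap":36}]'

```text
time: 6.52
position: [511.6, 196.9, 13.2]
orientation: [-0.002, 1.0, -0.0, 0.003]
ft_force: [-3.7, 23.1, 11.4]
width: 36.0
gripper_force: 0.0
```

>>> shift_gripper --plan '[{"finger_gap":36, "xyz":[0, 0, -20]}, {"finger_gap":36, "xyz":[0, 0, -70]}, {"finger_gap":36, "xyz":[0, 0, -130]}, {"finger_gap":36, "xyz":[0, 0, -160]}, {"finger_gap":36, "xyz":[0, 0, -160]}]'

```text
time: 7.15
position: [510.8, 193.6, 174.0]
orientation: [-0.001, 1.0, -0.0, 0.003]
ft_force: [0.2, -0.0, -0.1]
width: 35.6
gripper_force: 0.0
```

```bash
python3 go.py 484 -228.5 120 0.36
```

```text
psi -0.0 d -26.7 422.1 54.0 turn -0.36 t 7.15
```

>>> shift_gripper --plan '[{"finger_gap":40, "xyz":[-3, 55, 0], "spin":-0.06}, {"finger_gap":40, "xyz":[-7, 110, 10], "spin":-0.12}, {"finger_gap":40, "xyz":[-10, 165, 20], "spin":-0.18}, {"finger_gap":40, "xyz":[-14, 220, 30], "spin":-0.24}, {"finger_gap":40, "xyz":[-18, 275, 40], "spin":-0.3}, {"finger_gap":40, "xyz":[-20, 330, 50], "spin":-0.36}, {"finger_gap":40, "xyz":[-24, 385, 54], "spin":-0.36}, {"finger_gap":40, "xyz":[-26.7, 422, 54], "spin":-0.36}, {"finger_gap":40, "xyz":[-26.7, 422, 54], "spin":-0.36}, {"finger_gap":40, "xyz":[-26.7, 422, 54], "spin":-0.36}]'

```text
time: 8.4
position: [481.5, -228.1, 116.2]
orientation: [-0.001, 0.984, 0.179, -0.001]
ft_force: [-0.4, 0.5, -0.0]
width: 40.0
gripper_force: 0.0
```

```bash
python3 - <<'E'
from h import *
np.set_printoptions(precision=1,suppress=True)
d=bot.get_image("top"); cv2.imwrite("pics/t3.png",cv2.resize(d["image"][170:300,170:330,::-1],None,fx=4,fy=4,interpolation=cv2.INTER_CUBIC))
E
python3 go.py 484 -228.5 29 0.36
```

```text
psi 0.36 d 1.8 1.6 87.5 turn 0.0 t 8.45
```

View pics/t3.png

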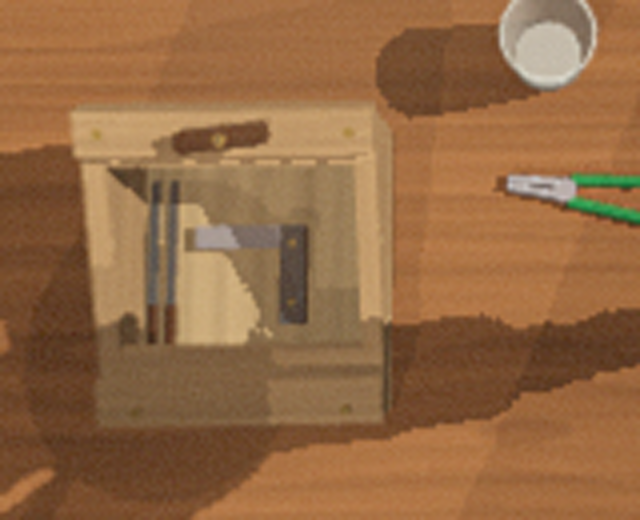

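The square lies flat inside the case: its stock is at about (293,275) with the blade toward the files and clear of them. Next I'll grip the lid handle, with the fingers closing along the lid's x.

>>> shift_gripper --plan '[{"finger_gap":40, "xyz":[1.8, 1.6, 0], "spin":-0.18}, {"finger_gap":40, "xyz":[1.8, 1.6, 10], "spin":-0.36}, {"finger_gap":40, "xyz":[1.8, 1.6, 20], "spin":-0.54}, {"finger_gap":40, "xyz":[1.8, 1.6, 30], "spin":-0.72}, {"finger_gap":40, "xyz":[1.8, 1.6, 40], "spin":-0.9}, {"finger_gap":40, "xyz":[1.8, 1.6, 40], "spin":-1.08}, {"finger_gap":40, "xyz":[1.8, 1.6, 40], "spin":-1.26}, {"finger_gap":40, "xyz":[1.8, 1.6, 40], "spin":-1.44}, {"finger_gap":40, "xyz":[1.8, 1.6, 40], "spin":-1.57}, {"finger_gap":40, "xyz":[1.8, 1.6, 40], "spin":-1.57}, {"finger_gap":40, "xyz":[1.8, 1.6, 40], "spin":-1.57}]' --force 40

```text
time: 9.82
position: [484.6, -228.8, 77.2]
orientation: [-0.0, 0.57, 0.821, 0.0]
ft_force: [-0.8, 0.8, -0.1]
width: 40.0
gripper_force: 0.0
```

```bash
python3 go.py 484 -228.5 27 1.93; python3 -c "
from plant import bot;print(bot.observe()['joint_positions'])"
```

```text
psi 1.928 d 0.5 -0.5 50.2 turn -0.002 t 9.825
[-4.43943020e-01  4.18289108e-01  1.94540489e+00  7.50246235e-05
  7.78104147e-01 -8.01144774e-01]
```

>>> shift_gripper --plan '[{"finger_gap":40, "xyz":[0.5, -0.5, 30]}, {"finger_gap":40, "xyz":[0.5, -0.5, 46]}, {"finger_gap":40, "xyz":[0.5, -0.5, 50]}, {"finger_gap":40, "xyz":[0.5, -0.5, 50]}, {"finger_gap":40, "xyz":[0.5, -0.5, 50]}]'

```text
time: 10.45
position: [484.4, -229.5, 27.9]
orientation: [0.001, 0.57, 0.822, 0.0]
ft_force: [0.8, 0.1, -0.3]
width: 39.7
gripper_force: 0.0
```

>>> shift_gripper --plan '[{"finger_gap":10}, {"finger_gap":10}, {"finger_gap":10}, {"finger_gap":10}, {"finger_gap":10}]' --force 40

```text
time: 11.08
position: [484.5, -229.5, 28.1]
orientation: [0.001, 0.57, 0.822, 0.0]
ft_force: [-0.9, 0.3, 6.1]
width: 16.9
gripper_force: 39.7
```

>>> shift_gripper --plan '[{"finger_gap":10, "xyz":[0, 0, -8]}, {"finger_gap":10, "xyz":[0, 0, -30]}, {"finger_gap":10, "xyz":[0, 0, -60]}, {"finger_gap":10, "xyz":[0, 0, -100]}, {"finger_gap":10, "xyz":[0, 0, -140]}, {"finger_gap":10, "xyz":[0, 0, -180]}, {"finger_gap":10, "xyz":[0, 0, -180]}, {"finger_gap":10, "xyz":[0, 0, -180]}]'

```text
time: 12.08
position: [483.2, -228.9, 206.7]
orientation: [-0.0, 0.57, 0.822, -0.0]
ft_force: [0.5, 0.1, -3.4]
width: 17.0
gripper_force: 39.5
```

```bash
python3 go.py 500 218.5 230 1.571
```

```text
psi 1.93 d 413.0 172.9 -23.3 turn 0.359 t 12.075
```

>>> shift_gripper --plan '[{"finger_gap":10, "xyz":[50, 20, 0], "spin":0.04}, {"finger_gap":10, "xyz":[102, 40, 0], "spin":0.09}, {"finger_gap":10, "xyz":[155, 60, 0], "spin":0.13}, {"finger_gap":10, "xyz":[207, 82, 0], "spin":0.18}, {"finger_gap":10, "xyz":[260, 104, 0], "spin":0.22}, {"finger_gap":10, "xyz":[312, 126, 0], "spin":0.27}, {"finger_gap":10, "xyz":[364, 148, 0], "spin":0.32}, {"finger_gap":10, "xyz":[400, 165, 0], "spin":0.359}, {"finger_gap":10, "xyz":[413, 173, 0], "spin":0.359}, {"finger_gap":10, "xyz":[413, 173, 0], "spin":0.359}, {"finger_gap":10, "xyz":[413, 173, 0], "spin":0.359}, {"finger_gap":10, "xyz":[413, 173, 0], "spin":0.359}]' --force 40

```text
time: 13.58
position: [500.7, 216.9, 207.1]
orientation: [-0.0, 0.708, 0.707, -0.0]
ft_force: [0.5, 0.0, -1.9]
width: 16.9
gripper_force: 39.6
```

```bash
python3 - <<'E'
from h import *
np.set_printoptions(precision=1,suppress=True)
p=bot.observe()["position"]; zu=p[2]-28; print(p)
for n in("side","top"):
    d=bot.get_image(n); W=cloud(d); z=W[...,2]; np.savez(n+"1.npz",**d)
    m=(abs(z-zu-12)<5)&(abs(W[...,0]-p[0])<110)&(abs(W[...,1]-p[1])<120)
    P=W[m]; print(n,len(P),rect(P),np.percentile(P[:,2],[5,50,95]),np.percentile(P[:,0],[.5,99.5]),np.percentile(P[:,1],[.5,99.5]))
    A=np.c_[P[:,:2]-p[:2],np.ones(len(P))]; print("plane",np.round(np.linalg.lstsq(A,P[:,2],rcond=None)[0],3))
cv2.imwrite("pics/s4.png",cv2.resize(bot.get_image("side")["image"][60:260,150:410,::-1],None,fx=3,fy=3,interpolation=cv2.INTER_CUBIC))
E
python3 go.py 505.2 218.5 181 1.571
```

```text
[500.7 216.9 207.1]
side 1496 [array([505.2, 216. ]), array([192.5, 152.5]), np.float64(89.8)] [187.3 188.9 190.5] [429.8 580.2] [121.2 310.3]
plane [ -0.   0. 189.]
top 2544 [array([500.9, 218.4]), array([189.6, 162.6]), np.float64(89.8)] [188.3 191.2 193.8] [424.9 582. ] [123.8 310.9]
plane [ -0.    0.  191.2]
psi 1.57 d 1.1 4.3 26.4 turn -0.001 t 13.725
```

View pics/s4.png

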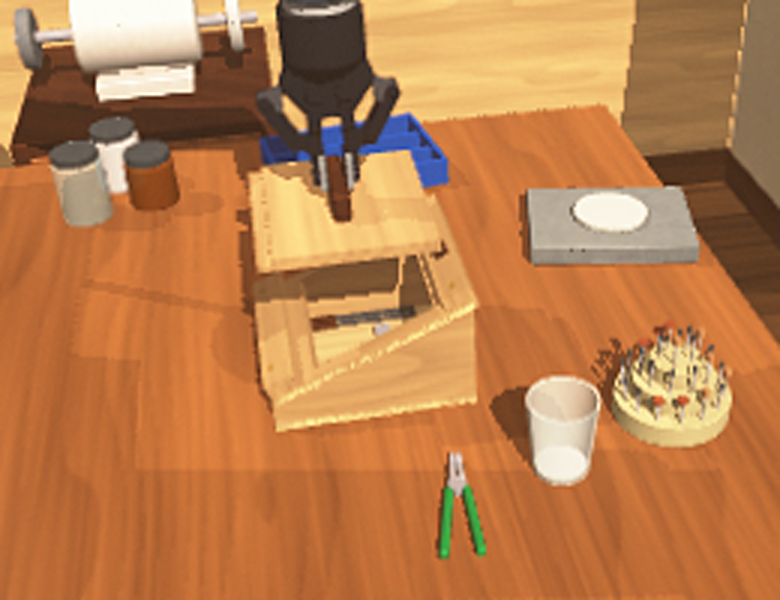

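The lid is held level over the case with its yaw aligned, and the beaker, pliers and stand are untouched. Next I'll set its far edge on the button so it tips in the grip.

>>> shift_gripper --plan '[{"finger_gap":10, "xyz":[1, 5.4, 13]}, {"finger_gap":10, "xyz":[1, 5.4, 26]}, {"finger_gap":10, "xyz":[1, 5.4, 26]}, {"finger_gap":10, "xyz":[1, 5.4, 30]}, {"finger_gap":10, "xyz":[1, 5.4, 34]}, {"finger_gap":10, "xyz":[1, 5.3, 38]}, {"finger_gap":10, "xyz":[1, 5.2, 42]}, {"finger_gap":10, "xyz":[1, 5, 46]}, {"finger_gap":10, "xyz":[1, 5, 46]}]' --force 20

```text
time: 14.85
position: [503.9, 219.2, 161.5]
orientation: [-0.001, 0.707, 0.707, -0.001]
ft_force: [-11.5, 0.3, 9.4]
width: 16.8
gripper_force: 50.7
```

```bash
python3 - <<'E'
from h import *
p=bot.observe()["position"]; d=bot.get_image("side"); W=cloud(d); z=W[...,2]
m=(z>p[2]-40)&(z<p[2]+8)&(abs(W[...,0]-p[0])<110)&(abs(W[...,1]-180)<50)&(abs(W[...,0]-p[0])>30); P=W[m]
print(np.round(np.polyfit(P[:,0]-p[0],P[:,2]-p[2],1),3))
E
```

```text
[  0.038 -21.075]
```

```bash
cat > tilt.py <<'E'
from h import *
p=bot.observe()["position"]; np.set_printoptions(precision=3,suppress=True)
for n,yl in(("side",(130,195)),("top",(245,305))):
    d=bot.get_image(n); W=cloud(d); x=W[...,0]-511; z=W[...,2]
    fx=(x+81.6)*.921+(z-48)*.389; fz=-(x+81.6)*.389+(z-48)*.921
    m=(fz>3)&(fz<120)&(fx>14)&(fx<200)&(W[...,1]>yl[0])&(W[...,1]<yl[1])
    if n=="top": m&=abs(x+511-p[0])>45
    A=fx[m];B=fz[m]
    out=[]
    for a in range(0,181,15):
        k=(abs(fx-a)<3)&(W[...,1]>yl[0])&(W[...,1]<yl[1])&(fz>-5)&(fz<130); out.append(np.median(fz[k]) if k.sum()>3 else np.nan)
    print(n,np.array(out).round(1))
print(p)
E
```

>>> shift_gripper --plan '[{"finger_gap":10, "xyz":[0, 1.8, -4]}, {"finger_gap":10, "xyz":[0, 1.8, -8.5]}, {"finger_gap":10, "xyz":[0, 0.3, -4.5]}, {"finger_gap":10, "xyz":[0, -1.2, 0]}, {"finger_gap":10, "xyz":[0, -2.2, 4]}, {"finger_gap":10, "xyz":[0, -3.3, 8.6]}, {"finger_gap":10, "xyz":[0, -3.3, 8.6]}]' --force 20

```text
time: 15.78
position: [503.8, 219.8, 154.2]
orientation: [0.001, 0.707, 0.707, 0.002]
ft_force: [-5.4, -2.0, 16.3]
width: 17.0
gripper_force: 70.9
```

```bash
python3 tilt.py
```

```text
side [12.5 -1.7 62.1 66.1 62.8 59.2 55.6 56.3 48.6 45.7 41.8 38.7 34.6]
top [15.4  nan 65.3 68.6 64.9  nan  nan  nan  nan  nan  nan  nan  nan]
[503.805 219.796 154.155]
```

>>> shift_gripper --plan '[{"finger_gap":10, "xyz":[0, -0.5, 3]}, {"finger_gap":10, "xyz":[0, -1, 6]}, {"finger_gap":10, "xyz":[0, -1.3, 9]}, {"finger_gap":10, "xyz":[0, -1.5, 12]}, {"finger_gap":10, "xyz":[0, -1.6, 15]}, {"finger_gap":10, "xyz":[0, -1.6, 18]}, {"finger_gap":10, "xyz":[0, -1.6, 18]}]' --force 20

```text
time: 16.75
position: [502.0, 219.9, 136.6]
orientation: [0.001, 0.707, 0.707, 0.002]
ft_force: [-9.4, -0.0, 21.8]
width: 16.9
gripper_force: 103.8
```

```bash
python3 tilt.py
```

```text
side [12.7 -0.9 33.9 34.2 34.5 33.7 35.1 39.3 34.4 34.1 34.1 34.4 28.3]
top [13.2  nan 29.8 36.2  nan  nan  nan  nan  nan  nan  nan  nan  nan]
[501.984 219.881 136.573]
```

>>> shift_gripper --plan '[{"finger_gap":10, "xyz":[0, 0.2, 3]}, {"finger_gap":10, "xyz":[0, 0.4, 6]}, {"finger_gap":10, "xyz":[0, 0.6, 9]}, {"finger_gap":10, "xyz":[0, 0.8, 11]}, {"finger_gap":10, "xyz":[0, 0.8, 11]}]' --force 20

```text
time: 17.48
position: [502.7, 220.1, 125.9]
orientation: [0.0, 0.707, 0.707, 0.002]
ft_force: [-9.2, -0.4, 23.7]
width: 16.8
gripper_force: 107.4
```

```bash
python3 tilt.py; python3 - <<'E'
from h import *
cv2.imwrite("pics/s5.png",cv2.resize(bot.get_image("side")["image"][80:220,200:340,::-1],None,fx=4,fy=4,interpolation=cv2.INTER_CUBIC))
E
```

```text
side [12.6 -1.5 12.1 14.4 16.3 18.3 22.2 25.1 26.2 28.4 30.7 32.8 25.3]
top [14.6  1.2  6.2  nan  nan  nan  nan  nan  nan  nan  nan  nan  nan]
[502.705 220.104 125.898]
```

View pics/s5.png

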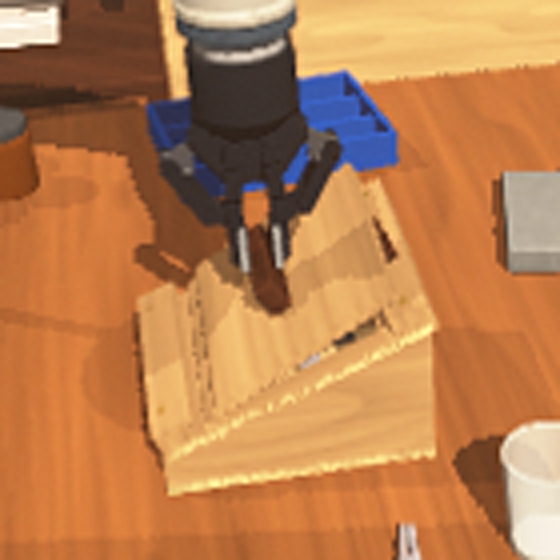

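The lid is tilted about 0.14 rad above the slope. Its tongue is on the groove floor just above the lip (around (205,400) in the crop) and its far edge rests on the button. Now I'll slide it down the slope.

>>> shift_gripper --plan '[{"finger_gap":10, "xyz":[0, -2.3, 0.6]}, {"finger_gap":10, "xyz":[0, -4.1, 1.3]}, {"finger_gap":10, "xyz":[0, -5.5, 2]}, {"finger_gap":10, "xyz":[0, -5.5, 2]}]' --force 20

```text
time: 18.12
position: [498.8, 220.3, 124.1]
orientation: [0.001, 0.707, 0.707, 0.003]
ft_force: [-3.3, 0.1, 20.8]
width: 17.2
gripper_force: 104.4
```

```bash
cat > lidpos.py <<'E'
from h import *
np.set_printoptions(precision=1,suppress=True)
# lid tongue-side body edge and top profile in the frame, lid edges in y
for n in("side","top"):
    d=bot.get_image(n); W=cloud(d); x=W[...,0]-511; z=W[...,2]
    fx=(x+81.6)*.921+(z-48)*.389; fz=-(x+81.6)*.389+(z-48)*.921
    k=(W[...,1]>130)&(W[...,1]<190)&(fz>-6)&(fz<40)
    print(n,"edge profile",[(a,round(float(np.median(fz[k&(abs(fx-a)<1.2)])),1)) for a in range(4,44,3) if (k&(abs(fx-a)<1.2)).sum()>2])
    q=k&(fx>50)&(fx<150)&(fz>6); 
    if q.sum()>200: print("line",np.round(np.polyfit(fx[q],fz[q],1),3))
    r=(fx>60)&(fx<150)&(fz>5)&(fz<40)&(abs(W[...,1]-218)<110); print("y ext",np.percentile(W[r][:,1],[.5,99.5]))
    g=(abs(fx-182)<26)&(fz>18)&(fz<32)&(abs(W[...,1]-218)<40)&(cv2.cvtColor(d["image"],cv2.COLOR_RGB2HSV)[...,2]<115)
    if g.sum()>10: P=np.c_[fx[g],W[g][:,1]]; print("button",g.sum(),rect(P))
s=bot.observe(); print(s["time"],s["position"],s["ft_force"],s["gripper_force"])
E
python3 lidpos.py
```

```text
side edge profile [(4, 12.8), (7, -1.3), (10, 8.2), (13, 3.5), (16, 3.3), (19, 4.2), (22, 5.5), (25, 11.0), (28, 12.0), (31, 12.2), (34, 13.8), (37, 14.1), (40, 14.1), (43, 15.7)]
line [0.1 9.7]
y ext [123.6 295.5]
button 24 [array([183.6, 213.7]), array([52.7,  8.6]), np.float64(89.4)]
top edge profile [(4, 14.1), (7, 14.4), (10, 2.7), (13, 6.8), (16, 3.1), (19, 5.9), (22, 6.3), (25, 8.6), (31, 15.0), (34, 15.2), (37, 15.0), (40, 15.5), (43, 15.7)]
line [0.2 9.5]
y ext [126.7 216.7]
button 62 [array([185.8, 218. ]), array([54.4, 11.3]), np.float64(89.6)]
18.225 [498.8 220.3 124.1] [-3.1 -0.3 20.3] 104.47533152997494
```

```bash
python3 - <<'E'
from h import *
for n in("top","side"):
    d=dict(np.load(n+"0.npz")); W=cloud(d); x=W[...,0]-511; z=W[...,2]
    fx=(x+81.6)*.921+(z-48)*.389; fz=-(x+81.6)*.389+(z-48)*.921
    for yl in((126,137),(298,311)):
        k=(W[...,1]>yl[0])&(W[...,1]<yl[1])&(fz>-8)&(fz<30)
        print(n,yl,[(a,round(float(np.median(fz[k&(abs(fx-a)<=1)])),1)) for a in list(range(-24,28,2))+list(range(158,206,2)) if (k&(abs(fx-a)<=1)).sum()>1])
E
```

```text
top (126, 137) [(-20, 13.8), (-16, 15.9), (-14, 14.5), (-12, 15.3), (-10, 14.5), (-8, 14.2), (-4, 14.8), (0, 13.2), (2, 14.3), (4, 13.6), (6, 13.4), (8, 5.2), (10, 2.6), (12, 11.3), (14, -1.2), (18, 0.2), (20, -2.3), (22, -0.8), (24, -0.5), (158, 2.6), (160, -0.7), (162, -0.2), (164, 0.1), (170, 14.0), (172, 11.7), (174, 11.6), (176, 13.0), (178, 12.2), (180, 13.1), (182, 11.2), (184, 12.6), (186, 10.1), (188, 12.7), (190, 11.4), (192, 11.6), (194, 13.7), (196, 13.2), (198, 7.7)]
top (298, 311) [(-20, 14.7), (-18, 12.0), (-16, 15.0), (-14, 14.5), (-12, 15.9), (-10, 15.5), (-8, 14.3), (-6, 15.3), (-4, 15.3), (-2, 14.7), (0, 14.4), (2, 14.3), (4, 14.4), (6, 12.4), (8, 5.9), (10, 8.4), (12, 13.0), (14, 9.4), (16, 1.6), (18, 1.6), (20, -0.3), (22, -1.3), (24, 2.4), (26, 0.5), (158, -1.0), (160, -1.7), (164, 0.7), (170, 13.1), (172, 10.2), (174, 11.8), (176, 13.1), (178, 13.0), (180, 13.7), (182, 11.8), (184, 13.3), (186, 13.2), (188, 11.6), (192, 13.6), (194, 12.4), (196, 11.1), (198, 2.5)]
side (126, 137) [(-22, 12.0), (-18, 12.2), (-16, 12.5), (-12, 13.9), (-6, 6.0), (-2, 13.6), (0, 5.3), (2, -1.5), (4, 12.1), (6, -2.8), (8, 12.1), (10, 5.1), (16, -2.0), (20, -1.0), (24, -3.1), (158, -2.2), (164, -2.6), (166, 6.5), (170, 10.5), (172, 10.5), (176, 7.5), (178, 3.2), (180, 10.4), (182, 7.5), (184, 10.4), (186, 11.0), (188, 9.5), (190, -2.3), (192, 9.7), (194, 7.1), (196, 1.0)]
side (298, 311) [(-20, 12.1), (-12, 13.0), (-8, 13.3), (-4, 13.3), (4, 13.6), (6, -1.3), (8, 8.8), (10, -1.4), (14, -2.0), (18, -0.9), (20, -1.8), (24, -4.4), (158, -2.2), (162, -1.6), (176, 11.6), (186, 10.0), (190, 9.8), (192, 11.2), (194, 9.4), (196, -4.7)]
```

>>> shift_gripper --plan '[{"finger_gap":10, "xyz":[-0.5, -1.5, 0.5]}, {"finger_gap":10, "xyz":[-1.2, -3, 1]}, {"finger_gap":10, "xyz":[-1.2, -4.6, 1.5]}, {"finger_gap":10, "xyz":[-1.2, -4.6, 1.5]}]' --force 20

```text
time: 18.73
position: [493.7, 219.1, 122.1]
orientation: [0.001, 0.707, 0.707, 0.003]
ft_force: [-2.7, -0.3, 15.0]
width: 16.8
gripper_force: 100.3
```

```bash
python3 lidpos.py
```

```text
side edge profile [(4, 12.7), (7, 12.7), (10, 8.9), (13, 3.7), (16, 4.4), (19, 10.5), (22, 12.4), (25, 13.2), (28, 13.1), (31, 13.5), (34, 13.9), (37, 15.0), (40, 14.4), (43, 15.2)]
line [ 0.1 11.5]
y ext [122.9 298.2]
button 40 [array([179.9, 214. ]), array([13. , 59.8]), np.float64(7.7)]
top edge profile [(4, 14.0), (7, 14.1), (10, 13.1), (13, 8.9), (16, 7.3), (19, 7.4), (22, 10.2), (25, 13.9), (28, 15.0), (31, 15.5), (34, 15.4), (37, 16.0), (40, 16.3), (43, 17.2)]
line [ 0.1 11.3]
y ext [126.1 216.9]
button 94 [array([182.1, 219.7]), array([14. , 57.2]), np.float64(8.4)]
18.825 [493.7 219.  122. ] [-2.9  0.5 15.5] 100.38410637527704
```

```bash
sed -i 's/np.round(np.polyfit(fx\[q\],fz\[q\],1),3)/[float(round(v,3)) for v in np.polyfit(fx[q],fz[q],1)]/' lidpos.py
```

>>> shift_gripper --plan '[{"finger_gap":10, "xyz":[0, 0, -3]}, {"finger_gap":10, "xyz":[0, -0.5, -3]}, {"finger_gap":10, "xyz":[0, -0.5, -3]}]' --force 20

```text
time: 19.2
position: [492.9, 219.1, 123.2]
orientation: [0.001, 0.707, 0.707, 0.002]
ft_force: [2.9, 3.9, -4.9]
width: 16.9
gripper_force: 94.4
```

```bash
python3 lidpos.py
```

```text
side edge profile [(4, 12.6), (7, 12.3), (10, 9.9), (13, 6.9), (16, 8.1), (19, 15.0), (22, 14.5), (25, 16.5), (28, 16.1), (31, 15.9), (34, 17.1), (37, 17.4), (40, 18.0), (43, 18.0)]
line [0.117, 14.323]
y ext [122.9 301. ]
button 40 [array([180.1, 214.7]), array([12.5, 57.7]), np.float64(7.6)]
top edge profile [(4, 14.7), (7, 13.3), (10, 14.6), (13, 10.9), (16, 8.7), (22, 16.1), (25, 16.7), (28, 16.9), (31, 17.3), (34, 17.3), (37, 17.9), (40, 18.6), (43, 18.4)]
line [0.129, 14.146]
y ext [125.6 216.7]
button 97 [array([181.9, 219.9]), array([13.3, 57. ]), np.float64(6.9)]
19.3 [492.9 219.2 123.2] [ 3.1  3.9 -4.8] 94.43365395069122
```

>>> shift_gripper --plan '[{"finger_gap":10, "xyz":[0, -1.5, 0.6]}, {"finger_gap":10, "xyz":[0, -3, 1.2]}, {"finger_gap":10, "xyz":[0, -4.2, 1.7]}, {"finger_gap":10, "xyz":[0, -4.2, 1.7]}]' --force 20

```text
time: 19.8
position: [490.8, 218.9, 121.9]
orientation: [0.002, 0.707, 0.707, 0.004]
ft_force: [11.4, 1.2, -9.2]
width: 16.9
gripper_force: 92.2
```

```bash
python3 lidpos.py | grep -v -e butt -e "y ext"
```

```text
side edge profile [(4, 13.3), (7, 13.0), (10, 9.0), (13, 8.0), (19, 15.2), (22, 15.3), (25, 15.4), (28, 15.8), (31, 16.2), (34, 17.3), (37, 17.7), (40, 16.8), (43, 17.6)]
line [0.114, 14.52]
top edge profile [(4, 13.8), (7, 14.1), (10, 14.3), (13, 11.2), (19, 15.9), (22, 15.5), (25, 15.4), (28, 17.4), (31, 18.1), (34, 17.6), (37, 18.0), (40, 18.4), (43, 19.1)]
line [0.126, 14.304]
19.9 [490.8 218.9 121.9] [10.8  0.3 -7.6] 92.19914149492979
```

>>> shift_gripper --plan '[{"finger_gap":10, "xyz":[0, 0.5, 2]}, {"finger_gap":10, "xyz":[0, 1, 4]}, {"finger_gap":10, "xyz":[0, 1, 5]}, {"finger_gap":10, "xyz":[0, 1, 5]}]' --force 20

```text
time: 20.4
position: [488.5, 218.1, 116.2]
orientation: [0.0, 0.707, 0.707, 0.001]
ft_force: [6.4, 1.0, -5.9]
width: 17.2
gripper_force: 83.8
```

```bash
python3 lidpos.py | grep -v -e butt
```

```text
side edge profile [(4, 12.8), (7, 13.7), (10, 11.5), (13, 13.9), (16, 13.6), (19, 14.6), (22, 14.5), (25, 14.7), (28, 15.2), (31, 14.1), (34, 15.2), (37, 15.8), (40, 16.1), (43, 16.3)]
line [0.05, 16.544]
y ext [120.8 305.3]
top edge profile [(4, 13.9), (7, 13.8), (10, 14.6), (13, 13.7), (16, 15.7), (19, 15.1), (22, 16.1), (25, 16.2), (28, 16.6), (31, 17.1), (34, 16.7), (37, 17.1), (40, 17.5), (43, 17.5)]
line [0.072, 15.313]
y ext [124.5 217.3]
20.5 [488.3 218.1 116.4] [ 5.4  0.9 -6.6] 84.21279419213533
```

>>> shift_gripper --plan '[{"finger_gap":10, "xyz":[0, 1.5, 2]}, {"finger_gap":10, "xyz":[0, 3, 4]}, {"finger_gap":10, "xyz":[0, 4.5, 6]}, {"finger_gap":10, "xyz":[0, 5, 8]}, {"finger_gap":10, "xyz":[0, 5, 9]}, {"finger_gap":10, "xyz":[0, 5, 9]}]' --force 20

```text
time: 21.25
position: [493.1, 217.9, 109.2]
orientation: [0.0, 0.707, 0.707, 0.0]
ft_force: [-4.8, -3.5, 20.7]
width: 16.7
gripper_force: 72.6
```

```bash
python3 lidpos.py
```

```text
side edge profile [(4, 13.0), (7, 12.3), (10, 10.4), (13, 9.8), (16, 10.0), (19, 10.5), (22, 9.8), (25, 10.6), (28, 10.7), (31, 10.2), (34, 9.1), (37, 9.7), (40, 9.3), (43, 10.0)]
line [-0.063, 19.183]
y ext [122.2 308.9]
button 42 [array([180. , 215.6]), array([12.6, 60.1]), np.float64(7.4)]
top edge profile [(4, 14.1), (7, 14.1), (10, 14.2), (13, 13.6), (16, 11.6), (19, 12.4), (22, 12.4), (25, 12.4), (28, 11.0), (31, 11.8), (34, 11.6), (37, 10.7), (40, 10.7), (43, 11.4)]
line [-0.024, 15.622]
y ext [124.7 218.3]
button 90 [array([182.1, 216.8]), array([13.1, 53.1]), np.float64(7.4)]
21.35 [493.  217.9 109.2] [-5.5 -3.8 20.3] 72.52855041995645
```

```bash
cat > prof.py <<'E'
from h import *
for n in("side","top"):
    d=bot.get_image(n); W=cloud(d); x=W[...,0]-511; z=W[...,2]
    fx=(x+81.6)*.921+(z-48)*.389; fz=-(x+81.6)*.389+(z-48)*.921
    for yl in((128,168),(268,308)):
        k=(W[...,1]>yl[0])&(W[...,1]<yl[1])&(fz>-6)&(fz<30)
        print(n,yl,[(a,round(float(np.median(fz[k&(abs(fx-a)<2)])),1)) for a in [-10,0,16,30,60,90,120,150,157,161,165,169,173,180,190] if (k&(abs(fx-a)<2)).sum()>3])
E
python3 prof.py
```

```text
side (128, 168) [(-10, 12.4), (0, 12.3), (16, 10.2), (30, 9.5), (60, 10.2), (90, 10.4), (120, 10.2), (150, 10.6), (157, 9.9), (161, 10.3), (165, 4.9), (169, 10.4), (173, 10.3), (180, 10.2), (190, 10.7)]
side (268, 308) [(-10, 13.1), (0, 13.2), (16, 9.8), (30, 9.3), (120, 10.3), (150, 10.7), (157, 10.4), (161, 8.9), (169, 9.8), (173, 11.0), (180, 9.3), (190, 10.4)]
top (128, 168) [(-10, 15.0), (0, 14.3), (16, 12.0), (30, 11.3), (60, 12.2), (90, 12.1), (120, 10.7), (150, 11.7), (157, 12.9), (161, 12.4), (165, 10.7), (169, 10.6), (173, 12.7), (180, 10.9), (190, 12.6)]
top (268, 308) [(-10, 14.5), (0, 15.1), (16, 12.4), (190, 13.4)]
```

The lid lies flat and flush with the rail: its top is at about 12 mm along the frame's whole x in the top view. I'll release it and rise.

>>> shift_gripper --plan '[{"finger_gap":20, "xyz":[0, 0, -1]}, {"finger_gap":30, "xyz":[0, 0, -1]}, {"finger_gap":45, "xyz":[0, 0, -1]}, {"finger_gap":60, "xyz":[0, 0, -1]}, {"finger_gap":60, "xyz":[0, 0, -1]}, {"finger_gap":60, "xyz":[0, 0, -1]}]'

```text
time: 22.2
position: [492.8, 218.0, 108.4]
orientation: [-0.0, 0.707, 0.707, -0.0]
ft_force: [0.7, 0.8, -0.2]
width: 59.7
gripper_force: 0.0
```

>>> shift_gripper --plan '[{"finger_gap":60, "xyz":[0, 0, -15]}, {"finger_gap":60, "xyz":[0, 0, -40]}, {"finger_gap":60, "xyz":[0, 0, -80]}, {"finger_gap":0, "xyz":[0, 0, -80], "spin":0.18}, {"finger_gap":0, "xyz":[0, 0, -80], "spin":0.36}, {"finger_gap":0, "xyz":[0, 0, -80], "spin":0.54}, {"finger_gap":0, "xyz":[0, 0, -80], "spin":0.72}, {"finger_gap":0, "xyz":[0, 0, -80], "spin":0.9}, {"finger_gap":0, "xyz":[0, 0, -80], "spin":1.08}, {"finger_gap":0, "xyz":[0, 0, -80], "spin":1.26}, {"finger_gap":0, "xyz":[0, 0, -80], "spin":1.44}, {"finger_gap":0, "xyz":[0, 0, -80], "spin":1.571}]'

```text
time: 23.7
position: [493.1, 218.1, 189.6]
orientation: [-0.0, 1.0, -0.003, 0.0]
ft_force: [-0.4, -0.4, 0.2]
width: -0.2
gripper_force: 0.0
```

>>> shift_gripper --plan '[{"finger_gap":0}, {"finger_gap":0}, {"finger_gap":0}]'

```text
time: 24.08
position: [492.9, 218.0, 188.7]
orientation: [-0.0, 1.0, 0.001, 0.0]
ft_force: [-0.6, 0.4, -0.1]
width: -0.1
gripper_force: 0.0
```

```bash
python3 prof.py; python3 lidpos.py | grep -e butt -e ext; python3 go.py 563 185.5 190 0;python3 go.py 563 185.5 126.5 0
```

```text
side (128, 168) [(-10, 12.6), (0, 13.0), (16, 10.5), (30, 9.5), (60, 10.1), (90, 10.2), (120, 9.8), (150, 10.8), (157, 10.2), (161, 9.8), (165, 2.6), (169, 10.2), (173, 10.4), (180, 10.4), (190, 9.6)]
side (268, 308) [(-10, 13.2), (0, 13.0), (16, 10.7), (30, 10.9), (60, 9.7), (90, 10.5), (120, 9.9), (150, 10.2), (157, 11.1), (161, 9.1), (165, 10.3), (169, 9.6), (173, 10.4), (180, 10.0), (190, 10.4)]
top (128, 168) [(-10, 14.2), (0, 14.8), (16, 11.5), (30, 11.4), (60, 12.4), (90, 11.5), (120, 11.6), (150, 11.9), (157, 12.1), (161, 12.0), (165, 11.6), (169, 12.0), (173, 12.2), (180, 11.6), (190, 12.0)]
top (268, 308) [(190, 12.0)]
y ext [121.9 312. ]
button 42 [array([179.7, 218.2]), array([12.2, 57.1]), np.float64(7.9)]
y ext [124.8 250.2]
button 102 [array([181.5, 219.7]), array([14.1, 58.5]), np.float64(6.5)]
psi 0.0 d 70.1 32.5 -1.5 turn 0.0 t 24.275
psi 0.0 d 70.1 32.5 62.0 turn 0.0 t 24.275
```

>>> shift_gripper --plan '[{"finger_gap":0, "xyz":[40, 18, 0]}, {"finger_gap":0, "xyz":[70, 32.5, 0]}, {"finger_gap":0, "xyz":[70, 32.5, 0]}, {"finger_gap":0, "xyz":[70, 32.5, 35]}, {"finger_gap":0, "xyz":[70, 32.5, 55]}, {"finger_gap":0, "xyz":[70, 32.5, 62]}, {"finger_gap":0, "xyz":[70, 32.5, 62]}, {"finger_gap":0, "xyz":[70, 32.5, 62]}]'

```text
time: 25.28
position: [563.3, 185.8, 127.5]
orientation: [-0.0, 1.0, 0.0, 0.001]
ft_force: [-0.3, -0.5, -0.3]
width: -0.1
gripper_force: 0.0
```

```bash
python3 go.py 572.5 185.8 130.4 0; python3 go.py 579.7 185.5 133.5 0; python3 go.py 586.9 188.6 136.5 0; python3 go.py 592.7 194.5 138.9 0; python3 go.py 594.6 198 139.7 0
```

```text
psi 0.0 d 9.2 0.0 -2.9 turn 0.0 t 25.275
psi 0.0 d 16.4 0.3 -6.0 turn 0.0 t 25.275
psi 0.0 d 23.6 -2.8 -9.0 turn 0.0 t 25.275
psi 0.0 d 29.4 -8.7 -11.4 turn 0.0 t 25.275
psi 0.0 d 31.3 -12.2 -12.2 turn 0.0 t 25.275
```

>>> shift_gripper --plan '[{"finger_gap":0, "xyz":[5, 0, -1.5]}, {"finger_gap":0, "xyz":[9.2, 0, -2.9]}, {"finger_gap":0, "xyz":[12.8, 0.2, -4.5]}, {"finger_gap":0, "xyz":[16.4, 0.3, -6]}, {"finger_gap":0, "xyz":[20, -1.2, -7.5]}, {"finger_gap":0, "xyz":[23.6, -2.8, -9]}, {"finger_gap":0, "xyz":[26.5, -5.7, -10.2]}, {"finger_gap":0, "xyz":[29.4, -8.7, -11.4]}, {"finger_gap":0, "xyz":[31.3, -12.2, -12.2]}, {"finger_gap":0, "xyz":[31.5, -14, -12.2]}, {"finger_gap":0, "xyz":[31.5, -14, -12.2]}]'

```text
time: 26.65
position: [595.8, 199.9, 140.0]
orientation: [-0.0, 1.0, -0.0, 0.001]
ft_force: [-0.7, -3.6, 6.6]
width: -0.3
gripper_force: 4.1
```

>>> shift_gripper --plan '[{"finger_gap":0, "xyz":[-1, 2, -20]}, {"finger_gap":0, "xyz":[-1, 2, -70]}, {"finger_gap":0, "xyz":[-60, 2, -90]}, {"finger_gap":0, "xyz":[-120, 2, -110]}, {"finger_gap":0, "xyz":[-180, 2, -120]}, {"finger_gap":0, "xyz":[-180, 2, -120]}, {"finger_gap":0, "xyz":[-180, 2, -120]}]'

```text
time: 27.52
position: [415.3, 198.2, 260.1]
orientation: [-0.001, 1.0, 0.0, 0.001]
ft_force: [0.1, 0.4, 0.8]
width: 0.0
gripper_force: 0.0
```

```bash
python3 prof.py; python3 - <<'E'
from h import *
d=bot.get_image("top"); cv2.imwrite("pics/t6.png",cv2.resize(d["image"][170:300,160:350,::-1],None,fx=4,fy=4,interpolation=cv2.INTER_CUBIC))
E
```

```text
side (128, 168) [(-10, 12.3), (0, 12.7), (16, 10.7), (30, 9.8), (60, 10.3), (90, 10.0), (120, 9.8), (150, 11.0), (157, 10.0), (161, 10.7), (165, 3.5), (169, 9.6), (173, 10.3), (180, 9.9), (190, 10.0)]
side (268, 308) [(-10, 13.5), (0, 12.6), (16, 10.7), (30, 9.9), (60, 9.9), (90, 9.8), (120, 10.5), (150, 10.8), (157, 9.9), (161, 10.2), (165, 10.2), (169, 10.5), (173, 10.1), (180, 9.9), (190, 9.9)]
top (128, 168) [(-10, 14.6), (0, 14.3), (16, 11.8), (30, 11.1), (60, 12.6), (90, 11.5), (120, 12.7), (150, 12.8), (157, 12.2), (161, 11.4), (165, 11.1), (169, 11.8), (173, 12.1), (180, 11.5), (190, 12.0)]
top (268, 308) [(30, 12.1), (60, 12.0), (90, 12.7), (120, 12.8), (150, 12.9), (157, 11.6), (161, 12.7), (165, 9.2), (169, 11.9), (173, 11.7), (180, 11.6), (190, 12.3)]
```

View pics/t6.png

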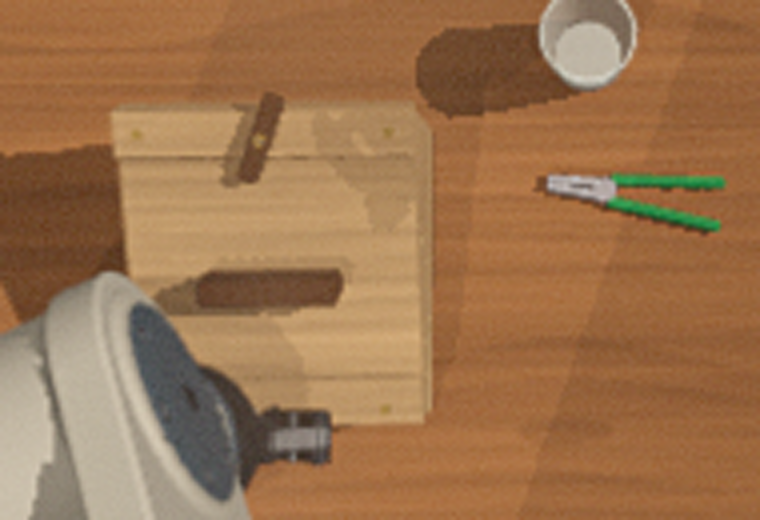

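The button now runs from about (273,95) to (247,182), with its lower end over the lid. I'll measure its angle in the frame.

```bash
python3 lidpos.py | grep butt; python3 - <<'E'
from h import *
# both end-centres of the bar cast onto the button's top plane (fz=24.5)
d=bot.get_image("top"); p=rays(d); C=-d["R"].T@d["t"]; nrm=np.array([-np.sin(.4),0,np.cos(.4)]); O=np.array([511-81.6,218.5,48])
g=cv2.cvtColor(d["image"],cv2.COLOR_RGB2HSV); m=np.zeros((400,640),np.uint8); m[190:217,214:236]=(g[190:217,214:236,2]<95)
v,u=np.nonzero(m); r=np.c_[p[v,u],np.ones(len(u))]@d["R"]; k=(24.5-(C-O)@nrm)/(r@nrm); P=C+k[:,None]*r-O
q=np.c_[P@[np.cos(.4),0,np.sin(.4)],P[:,1]]; print(len(q),rect(q)); c=np.cov(q.T); w,V=np.linalg.eigh(c); print(q.mean(0),V[:,1],"alpha",np.arctan2(abs(V[0,1]),abs(V[1,1])))
E
```

```text
button 50 [array([181.4, 215.7]), array([14.1, 54.3]), np.float64(70.4)]
button 86 [array([182.1, 219.6]), array([13.1, 55.1]), np.float64(69.0)]
0 [array([0., 0.]), array([0., 0.]), np.float64(0.0)]
[nan nan] [nan nan] alpha nan
  avg = a.mean(axis, **keepdims_kw)
  ret = um.true_divide(
<stdin>:6: RuntimeWarning: Degrees of freedom <= 0 for slice
  c *= np.true_divide(1, fact)
  c *= np.true_divide(1, fact)
<stdin>:6: RuntimeWarning: Mean of empty slice.
```

Both views put the button at 69–70° (about 1.21 rad), above the 1.1 rad needed. The lid is flat and flush, and the arm is clear, so I'm handing in.

```bash
python3 -c "
from plant import bot
print(bot.close_job())"
```

```text
the job is handed in; nothing more can be done
None
```

The job is handed in, with no verdict returned: the square is on the case floor, the lid flat and flush, the button at about 1.21 rad over the lid (1.1 needed), the bystanders in view undisturbed, and the angled tongue-in-groove step read from depth images only (about 0.12 rad, tongue tip near 5 mm).

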